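Grip a tablet in its holder and flip the cam lever to lock the rod

TASK

The tablet lies loose in its holder: slide the jaw on the telescopic rod up until it pushes the tablet against the fixed jaw and grips it snugly, with no play left and firmly enough that it stays pressed on. Then flip the cam lever over its centre and press it fully down so that the rod is clamped. Do not squeeze the tablet or force the lever hard (stay under 25 N), and leave the small things round the holder where they are.

Things in the scene. Friction and masses are not known exactly. Their poses are not given: they have to be found in the camera images.
- holder: fixed low holder: grey tray 150 (x) x 225 (y) mm, top 34 mm above the desk, black fixed jaw at its +y end; in front of it, along y at local x = -115 mm, a black tube of 24 mm diameter, axis 40 mm above the desk. Origin on the desk under the gripped tablet's centre; z up, +y from the sliding to the fixed jaw, +x from the tube across the tray
- tablet: flat silver-backed tablet 165 x 245 x 10 mm, about 0.46 kg, loose on the tray with its long side along the holder's y; origin at the centre of its underside. When gripped its origin lies at y = 0 of the holder (within 2 mm) and it is square to it (within 0.03 rad, as it starts); sliding it on the tray takes 1.5 to 5 N
- fixed_jaw_face (a point): centre of the upright rubber face (100 mm wide along x, 18 mm high) of the fixed jaw, which looks to the holder's -y
- jaw: black sliding crosshead 160 (x) x 12 x 20 mm on the end of a steel rod of 15 mm diameter that telescopes in the tube along the holder's y. It bears a 100 mm wide rubber face and an upright thumb tab 34 (x) x 12 (y) mm, top 86 mm above the desk, 36 mm clear above the crosshead. Axes as the holder's; origin on the rod's axis, 6 mm behind the rubber face
- jaw_face (a point): centre of the sliding jaw's rubber face, which looks to +y at the tablet's edge. Once the tablet meets both jaws the face yields by 1 mm per 6 N for up to 2 mm, then the jaw is hard: stop by force, not by position
- tab_back (a point): centre of the back (-y) face of the thumb tab, 75 mm above the desk, 11 mm below the tab's top: push here towards the holder's +y. The tab may also be pinched (12 mm thick along y)
- rod (a joint): travel of rod and jaw in m, 0 = drawn out, growing to +y, limit 0.055; the face meets the gripped tablet at about 0.045. Steady drag of about 7 N; the rod stays where it is left if what pushes it back is less than that, so pressing the tab with 12 to 18 N leaves the tablet snugly gripped. With the lever over centre it cannot be slid
- lever_handle: black flat cam lever handle, 66 mm from hinge axis to tip, 16 mm wide along x (20 at the tip), 7 mm thick (9 in the last 16 mm); origin on the hinge axis, local +y along the lever to its tip, local z normal to its outer face, which looks to the holder's -y while the lever stands and up when it lies flat
- lever_hinge (a point): centre of the lever's hinge axis (parallel to the holder's x), over the rod at the tube's mouth, 70 mm above the desk. The lever resists with up to 0.6 N m (about 9 to 12 N pushing 50 to 60 mm from the hinge), most at about 0.9 rad
- lever_tip (a point): point on the outer face of the lever handle, 62 mm from the hinge axis, at the middle of its width
- lever (a joint): lever angle in rad: 0 = open, 105 degrees up from the holder's +y; grows as the tip swings up and over to +y and down; elevation above +y is 1.83 - angle. Stop at 1.75 (closed, about flat over the tube). Released before about 1.3 it springs back; centre at 1.6, beyond it only friction of 0.2 N m resists or holds it: press it on to its stop
- pen: slim ballpoint pen, 141 mm, lying on the desk beyond the sliding jaw; bystander
- highlighter: dark marker, 125 mm, lying on the desk; bystander
- eraser: eraser 22 x 50 x 12 mm; bystander
- lip_balm: lip balm stick 68 mm long, 18 mm thick; bystander
- mouse: black computer mouse 113 x 63 x 37 mm; bystander
- jaw_pad: the sliding jaw's black rubber face, 100 (x) x 3 x 18 mm, that presses on the tablet; origin at its middle

How it is judged:
On the way, in this order (a step that is already met when the one before it is completed fails the run):
1. with the lever still open, the jaw grips the tablet against the fixed jaw (contact force between jaw_pad and tablet above 1.5 N and y of tablet in the frame of holder above -0.002 m and value of joint lever below 0.7 rad), for 0.2 s.
2. the lever is over centre and pressed down to its stop (value of joint lever above 1.7 rad), for 0.2 s.
At the end, for the whole second after the job is handed in: The lever is within 0.05 rad of its closed stop, the tablet lies flat and square (0.03 rad) against the fixed jaw (within 2 mm) and the sliding jaw still presses on it with more than 1.5 N (value of joint lever above 1.7 rad and contact force between jaw_pad and tablet above 1.5 N and y of tablet in the frame of holder above -0.002 m and angle between the y axis of tablet and the y axis of holder, either way round below 0.03 rad and angle between tablet's own z axis and vertical below 0.03 rad and linear speed of tablet below 0.01 m/s); the robot touches nothing.
It fails at once if the tablet is squeezed by the sliding jaw with more than 30 N (contact force between jaw_pad and tablet above 30 N).
It fails at once if the lever is forced with more than 30 N (contact force between any of the fingers, the arm and lever_handle above 30 N).
It fails at once if a small bystander is moved by more than 20 mm (distance of any of pen, highlighter, eraser, lip_balm, mouse from where it was at the start of the episode above 0.02 m).
It also fails if it takes over 70 s, if anything falls off the work surface, if the arm or the gripper's body presses on something with over 40 N, if the wrist force passes 120 N, or if a joint passes its speed limit or range.

ROBOT

A 6-joint arm with a two-finger parallel gripper is mounted at the origin on a cart in front of the work surface, level with it; the furniture and walls round the work are solid. World frame = base frame: x ahead of the robot, y to its left, z up, the work surface at z = 0. Lengths are in m, angles in rad, forces in N, time in s.
With the tool pointing down it reaches from about 0.3 to 0.875 m from the base axis. Payload 6.4 kg.
Tool frame: the origin (TCP) lies at the very end of the fingers, on their centre line; the grasp point (between the pads) lies 19 mm behind it; z points along the fingers, y is the line along which they close (so a half turn about z gives the same grasp; the last joint's range is limited). The gripper opens to 85 mm and grips with 20 to 120 N. Pads are 22 mm wide; open, the fingers measure 114 mm over their backs; the gripper's body (76 mm by 85 mm) begins 54 mm behind the grasp point. The pads swing forward as they close: fully open they stand 13 mm farther back than shut.
Start: joints at [-1.467, 0.181, 1.607, -0, 1.354, -0.206], TCP at [0.175, -0.548, 0.231] pointing down, gripper open.
Joint ranges: [-2.99, 2.99], [-0.89, 2.07], [0.3, 2.58], [-1.14, 4.28], [0, 2.63], [-3.12, 3.12]. Speed limits (rad/s): [2.57, 2.57, 3.01, 3.14, 3.14, 3.14].

INTERFACE

Orientations are given as a unit quaternion [w, x, y, z].
In Python, from bench import get_obs, optics, workorder gives the robot as it stands.
- The arm moves only by the tool jog_arm, called after "Request:" as a command line: name --pt "numbers of a row" for each row, then --argument value for the rest. Schema: {"type":"object","properties":{"increments":{"type":"array","items":{"type":"array","items":{"type":"number"},"minItems":7,"maxItems":7},"minItems":1,"maxItems":10},"only":{"type":"string"},"quiet":{"type":"boolean"},"lines":{"type":"string"}},"required":["increments"],"additionalProperties":false}. increments is a list of rows, 1 to 10 of them, each of 7 numbers: dx, dy, dz in units of 20 mm, then a rotation vector rx, ry, rz in rad, then the opening from 0.0 (shut) to 1.0 (fully open); each row is the pose to reach, as a shift and turn from the pose commanded when the call began, along the tool's axes at that moment; what a row does not reach only later rows make up. A row lasts 1/8 s, in which the tool goes at most 0.0625 m and 0.188 rad, less where a joint would pass 70% of its speed; a pose out of reach is approached as far as the arm can. The fingers move at their own pace and stop on an object; the grip force is fixed at half the most. Time passes only in rows, so rows that do not move let the fingers close. The tool returns the time, the measured TCP pose, the force, the opening and the grip force at its end. only (a regular expression) keeps the lines of the reply that match it, lines (a string "A,B") keeps lines A to B, and quiet returns only ok. Input that does not fit is refused with a message, and nothing moves.
- get_obs(): the state, without advancing time (a new reading comes with each control period).
- optics.camera(name): name is "scene" or "side" or "wrist"; returns (picture, depth): 384x512x3 uint8, blue, green, red; 384x512 float32, m along the optical axis (not along the pixel's ray), 0 where there is no reading.
- optics.camera_params(name): a dict with "fovy" (degrees; the focal length in pixels is half the picture's height over the tangent of half this angle, whatever the lens; pixels are square), "cx", "cy" (the principal point, pixels), "view" (4x4, takes a point from world to camera coordinates). Camera axes: x right, y up, looking along -z (the intrinsics and any distortion apply to the point x, -y, -z); pixel columns grow to the right and rows downward; lengths in m; the calibration is good to about 2 mm. A picture is of the moment at which its call begins: read the wrist's pose just before it. camera_params takes no time and is no camera call; for the wrist camera it gives the pose at the moment of the call.
- workorder.hand_in(): hands the job in; it is judged then, once.
The state is a dict: "time_s": time; "q": joint angles; "dq": joint speeds; "joint_efforts": joint torques, N m; "eef_pos": TCP position; "eef_rot": TCP orientation; "wrist_force": force on the tool from outside, world axes, zero at the start; "torque": the same for the moment, N m; "opening": opening from 0.0 (shut) to 1.0 (fully open); "grasp_force": force on a finger pad.
Only numpy, scipy, OpenCV 4.12 (cv2) and the standard library are available. Lean on these libraries where they do the work, as an engineer would, in place of code of your own. Each camera call takes 0.05 s, during which the arm holds its last target. There are 200 camera calls.

## Working session

There is one attempt and no reset: what is moved stays moved. The work goes in short steps, Python scripts to look and compute and a tool call to move; the robot and the scene stay as the last step left them, time stands still between calls to the robot, and variables do not carry over. Pictures are saved under pics/ and viewed, at most 10 in all, crops included, and the job is handed in when it is done.

```bash
mkdir -p pics; ls; python3 - <<'E'
from bench import get_obs, optics
import cv2,numpy as np
for n in ("scene","side"):
    p,d=optics.camera(n); cv2.imwrite(f"pics/{n}0.png",p); np.savez(f"{n}0.npz",p=p,d=d)
    c=optics.camera_params(n); print(n,{k:(np.round(v,4).tolist() if k=="view" else v) for k,v in c.items()})
    print((d>0).mean())
o=get_obs();print(o)
E
```

```text
pics
scene {'fovy': 51.65948185884553, 'cx': 257.74692894667555, 'cy': 188.7309192046808, 'view': [[-0.565, -0.825, -0.013, 0.3303], [0.5861, -0.4124, 0.6975, -0.3882], [-0.5808, 0.3864, 0.7165, -0.805], [0.0, 0.0, 0.0, 1.0]]}
0.996063232421875
side {'fovy': 50.79756569412653, 'cx': 256.379503105045, 'cy': 193.23429003574194, 'view': [[0.9936, -0.1116, 0.0188, -0.5387], [0.0255, 0.3824, 0.9236, -0.0999], [-0.1103, -0.9172, 0.3828, -1.1113], [0.0, 0.0, 0.0, 1.0]]}
0.9962514241536459
{'time_s': 0.1, 'q': array([-1.46730579e+00,  1.81488139e-01,  1.60788868e+00,  2.61317006e-06,
        1.35375572e+00, -2.06300590e-01]), 'dq': array([ 0.00033739, -0.00221331, -0.00103238,  0.00024899,  0.00166233,
        0.00086687]), 'joint_efforts': array([ 3.10436908e-04, -4.45873904e+01, -3.52241099e+01, -3.00978018e-04,
        4.11283661e-03,  8.26853892e-06]), 'eef_pos': array([ 0.17526142, -0.54714098,  0.23047154]), 'eef_rot': array([-7.68859579e-04,  9.88027399e-01,  1.54276588e-01,  4.08354998e-05]), 'wrist_force': array([-0.03909223,  0.17853327, -0.49825897]), 'torque': array([0.03071874, 0.04459854, 0.03349279]), 'grasp_force': 0.0, 'opening': 1.0026115182875317}
```

View pics/scene0.png

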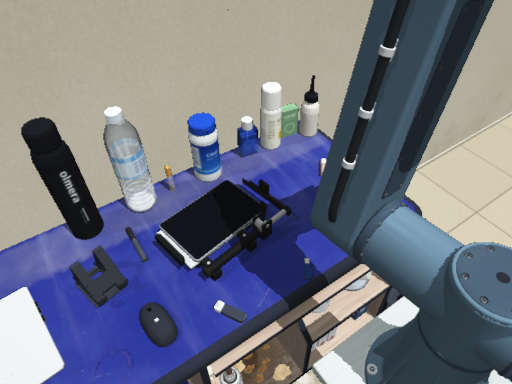

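View pics/side0.png

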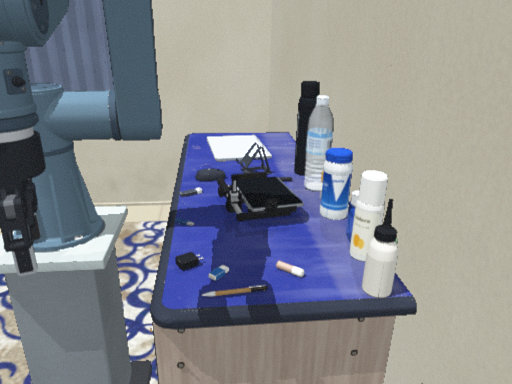

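```bash
cat > h.py <<'E'
import numpy as np,cv2
from bench import get_obs, optics
def cloud(n,d,c=None):
    c=c or optics.camera_params(n); f=192/np.tan(np.radians(c["fovy"]/2))
    v,u=np.mgrid[0:384,0:512]; 
    P=np.stack([(u-c["cx"])/f*d,-(v-c["cy"])/f*d,-d],-1)
    V=np.array(c["view"]); return (P-V[:3,3])@V[:3,:3]
E
python3 - <<'E'
from h import *
ims=[]
for n in("scene","side"):
    z=np.load(n+"0.npz");P=cloud(n,z["d"]);p=z["p"]
    m=(P[...,0]>.1)&(P[...,0]<.8)&(P[...,1]>-.6)&(P[...,1]<.7)&(P[...,2]>-.02)&(P[...,2]<.15)
    Q=P[m]; print(n,Q.shape, np.percentile(Q[:,2],[5,50,95]))
    s=np.argsort(Q[:,2]);Q=Q[s];C=p[m][s]
    np.savez(n+"c.npz",P=P)
    # local raised stuff near holder
    r=(P[...,2]>.02)&(P[...,2]<.13)&m
    cols=np.zeros_like(p); zz=np.clip(P[...,2]/.1*255,0,255).astype(np.uint8)
    hm=cv2.applyColorMap(zz,cv2.COLORMAP_JET)
    box=(150,170,160,120) if n=="scene" else (170,130,160,120)
    x,y,w,h=box
    a=cv2.resize(p[y:y+h,x:x+w],None,fx=5,fy=5,interpolation=cv2.INTER_CUBIC)[:600,:800]
    cv2.imwrite(f"pics/{n}crop.png",a)
    for (u,v) in ([(225,183),(160,232),(187,262),(268,213),(248,183),(285,210),(208,267),(265,222)] if n=="scene" else [(232,195),(226,178),(232,213),(298,212),(238,177),(280,178)]):
        print(u,v,P[v,u].round(3))
E
```

```text
scene (63853, 3) [-0.002542    0.00132696  0.08611757]
225 183 [0.674 0.053 0.045]
160 232 [0.627 0.28  0.033]
187 262 [0.503 0.265 0.033]
268 213 [ 0.543 -0.006 -0.002]
248 183 [0.633 0.    0.049]
285 210 [ 0.494 -0.028  0.043]
208 267 [0.45  0.234 0.052]
265 222 [0.469 0.056 0.075]
side (36626, 3) [-0.00883231 -0.00128268  0.10608853]
232 195 [0.474 0.045 0.071]
226 178 [ 0.471  0.386 -0.003]
232 213 [ 0.476  0.073 -0.   ]
298 212 [ 0.679  0.068 -0.001]
238 177 [0.508 0.276 0.041]
280 178 [0.668 0.34  0.01 ]
```

View pics/scenecrop.png

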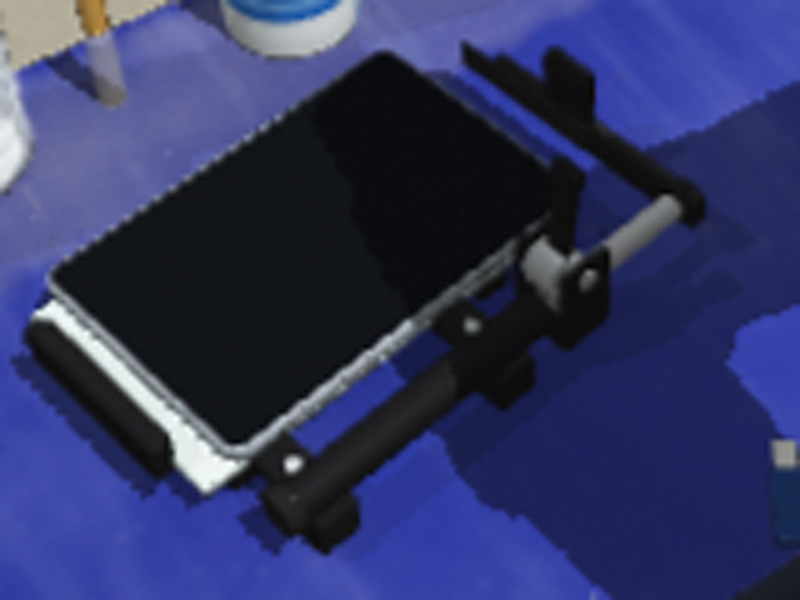

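View pics/sidecrop.png

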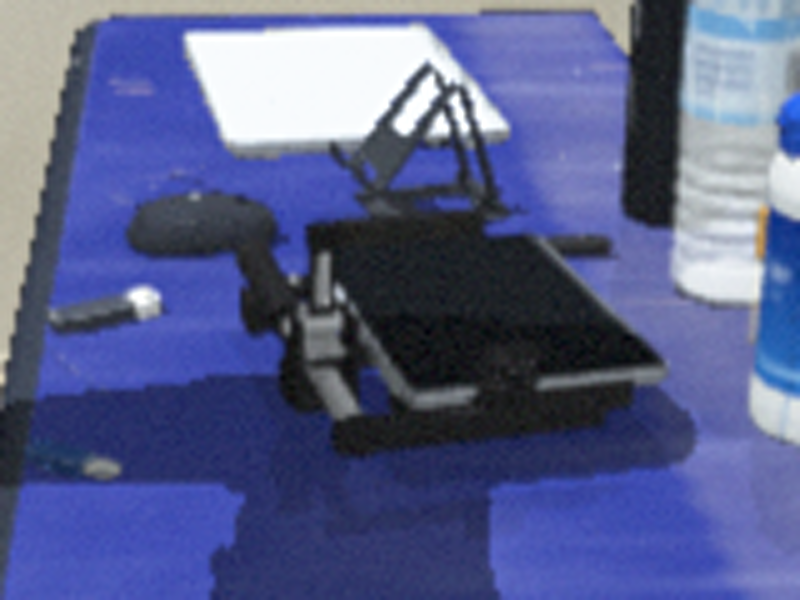

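```bash
python3 - <<'E'
from h import *
for n in("scene","side"):
    P=np.load(n+"c.npz")["P"]; 
    box=(P[...,0]>.38)&(P[...,0]<.76)&(P[...,1]>-.08)&(P[...,1]<.31)
    print(n,"desk z",np.median(P[box&(abs(P[...,2])<.01)][:,2]))
    t=box&(P[...,2]>.036)&(P[...,2]<.050)
    k,l,s,c=cv2.connectedComponentsWithStats(t.astype(np.uint8)); i=1+np.argmax(s[1:,4]); 
    A=cv2.erode((l==i).astype(np.uint8),np.ones((3,3)))
    A=cv2.morphologyEx((l==i).astype(np.uint8),cv2.MORPH_OPEN,np.ones((7,7)))>0
    Q=P[A]; r=cv2.minAreaRect(Q[:,:2].astype(np.float32)*1000); print("tablet",len(Q),np.median(Q[:,2]),r, cv2.boxPoints(r).round())
    t=box&(P[...,2]>.058)&(P[...,2]<.16)
    k,l,s,c=cv2.connectedComponentsWithStats(t.astype(np.uint8))
    for i in range(1,k):
        if s[i,4]>8:
            Q=P[l==i]; print(s[i],Q.min(0).round(3),Q.max(0).round(3),np.median(Q,0).round(3))
            q=Q[Q[:,2]>Q[:,2].max()-.015]; print("   top",q.min(0).round(3),q.max(0).round(3),q.mean(0).round(3))
E
```

```text
scene desk z 0.00024376788338579964
tablet 4304 0.04539612939066155 ((586.333984375, 143.95501708984375), (166.55686950683594, 247.06982421875), 11.272400856018066) [[481. 249.]
 [529.   7.]
 [692.  39.]
 [644. 281.]]
[196 134  24  35 543] [0.74  0.02  0.058] [0.76  0.086 0.16 ] [0.748 0.058 0.112]
   top [0.74  0.02  0.145] [0.759 0.086 0.16 ] [0.748 0.057 0.153]
[120 164  33  36 721] [0.739 0.236 0.058] [0.76  0.306 0.16 ] [0.747 0.275 0.113]
   top [0.739 0.237 0.145] [0.76  0.306 0.16 ] [0.748 0.275 0.152]
[258 179  11  14 107] [ 0.562 -0.023  0.058] [ 0.595 -0.007  0.088] [ 0.576 -0.013  0.077]
   top [ 0.564 -0.023  0.073] [ 0.595 -0.007  0.088] [ 0.578 -0.015  0.082]
[252 201  20  31 289] [0.458 0.039 0.058] [0.503 0.079 0.137] [0.476 0.06  0.078]
   top [0.471 0.049 0.122] [0.489 0.059 0.137] [0.479 0.055 0.131]
side desk z -0.0018877696344449836
tablet 1408 0.04310594904173388 ((586.2373046875, 128.21771240234375), (163.11984252929688, 306.8118896484375), 10.695456504821777) [[478. 264.]
 [535. -38.]
 [695.  -7.]
 [638. 294.]]
[305 144  10  32 230] [0.741 0.227 0.059] [0.76  0.284 0.159] [0.749 0.246 0.112]
   top [0.741 0.231 0.145] [0.759 0.275 0.159] [0.749 0.247 0.152]
[322 164  12  37 311] [0.742 0.009 0.058] [0.76  0.062 0.16 ] [0.75  0.026 0.111]
   top [0.742 0.009 0.145] [0.76  0.054 0.16 ] [0.75  0.027 0.153]
[226 174  16  27 202] [0.458 0.031 0.058] [0.502 0.069 0.134] [0.48  0.048 0.077]
   top [0.472 0.041 0.119] [0.489 0.053 0.134] [0.481 0.046 0.128]
[265 198  13  12 117] [ 0.563 -0.032  0.058] [ 0.597 -0.016  0.085] [ 0.579 -0.026  0.072]
   top [ 0.564 -0.031  0.07 ] [ 0.596 -0.016  0.085] [ 0.58  -0.025  0.078]
```

The rows are not in the units I measure in: shifts go in units of 20 mm. I convert before sending: 0.515 m is 25.75, -0.346 m is -17.3.

Request:
jog_arm --pt "25.75 -17.3 -3.5 0 0 -1.457 0" --pt "25.75 -17.3 -3.5 0 0 -1.457 0" --pt "25.75 -17.3 -3.5 0 0 -1.457 0" --pt "25.75 -17.3 -3.5 0 0 -1.457 0" --pt "25.75 -17.3 -3.5 0 0 -1.457 0" --pt "25.75 -17.3 -3.5 0 0 -1.457 0" --pt "25.75 -17.3 -3.5 0 0 -1.457 0" --pt "25.75 -17.3 -3.5 0 0 -1.457 0" --pt "25.75 -17.3 -3.5 0 0 -1.457 0" --pt "25.75 -17.3 -3.5 0 0 -1.457 0"

```text
time_s: 1.35
eef_pos: [0.5612, -0.0592, 0.3013]
eef_rot: [-0.0, 0.634, 0.773, -0.0]
wrist_force: [0.5, -1.4, 0.0]
opening: 0.001
grasp_force: 0.0
```

Request:
jog_arm --pt "0 0 0 0 0 0 0" --pt "0 0 0 0 0 0 0"

```text
time_s: 1.6
eef_pos: [0.5598, -0.061, 0.3005]
eef_rot: [-0.001, 0.634, 0.773, -0.001]
wrist_force: [-0.2, -0.1, -0.5]
opening: -0.002
grasp_force: 0.0
```

```bash
python3 - <<'E'
from h import *
print(get_obs()); c=optics.camera_params("wrist"); print(c)
p,d=optics.camera("wrist"); cv2.imwrite("pics/w1.png",p); np.savez("w1.npz",p=p,d=d,P=cloud("wrist",d,c))
E
```

```text
{'time_s': 1.6, 'q': array([-3.18963329e-01,  1.05307789e-01,  1.55223200e+00, -5.41923394e-04,
        1.48559170e+00, -5.15851105e-01]), 'dq': array([-0.0337204 , -0.01135098,  0.01421359,  0.0010022 , -0.00062271,
       -0.00140521]), 'joint_efforts': array([ 1.24031302e+00, -4.21628594e+01, -3.72193265e+01,  1.03519941e-01,
       -1.41885452e-02,  2.39799911e-02]), 'eef_pos': array([ 0.55983601, -0.06100386,  0.30052081]), 'eef_rot': array([-6.20791889e-04,  6.34167030e-01,  7.73195650e-01, -5.28679632e-04]), 'wrist_force': array([-0.24116241, -0.11428396, -0.50049038]), 'torque': array([ 0.0626475 , -0.00294678, -0.04122836]), 'grasp_force': 0.0, 'opening': -0.0017100236851574264}
{'fovy': 67.62913780917009, 'cx': 258.84832304264216, 'cy': 187.75748879340802, 'view': array([[ 0.98063059,  0.19585692, -0.00192693, -0.53504836],
       [-0.18914274,  0.94436633, -0.26906738,  0.21739493],
       [-0.05087898,  0.26422017,  0.96311943, -0.40038305],
       [ 0.        ,  0.        ,  0.        ,  1.        ]])}
```

View pics/w1.png

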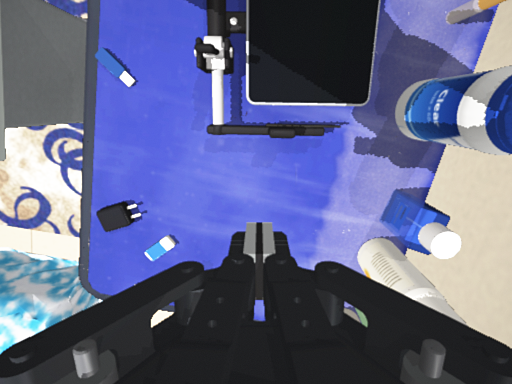

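The wrist view shows the tab at about (284,131), the rod at (218,100), the lever and cam at (213,50) and the tablet's near edge at row 104; nothing stands behind the jaw.

```bash
cat >> h.py <<'E'
def comps(P,lo,hi,box=(.38,.72,-.08,.31)):
    t=(P[...,0]>box[0])&(P[...,0]<box[1])&(P[...,1]>box[2])&(P[...,1]<box[3])&(P[...,2]>lo)&(P[...,2]<hi)
    k,l,s,c=cv2.connectedComponentsWithStats(t.astype(np.uint8))
    return [P[l==i] for i in range(1,k) if s[i,4]>25]
E
python3 - <<'E'
from h import *
P=np.load("w1.npz")["P"]
Q=P[(abs(P[...,2])<.01)];print("desk",np.median(Q[:,2]))
T=max(comps(P,.036,.05),key=len);r=cv2.minAreaRect(T[:,:2].astype(np.float32)*1000);print("tablet",r,np.median(T[:,2]),cv2.boxPoints(r).round())
hy=np.array([-.194,.981]);hx=np.array([.981,.194])
for Q in comps(P,.058,.15):
    print(len(Q),Q.min(0).round(3),Q.max(0).round(3),Q.mean(0).round(4)); 
    for a in(.01,.02):
        q=Q[Q[:,2]>Q[:,2].max()-a];r=cv2.minAreaRect(q[:,:2].astype(np.float32)*1000);print("  ",r,"hx",(q[:,:2]@hx).min().round(4),(q[:,:2]@hx).max().round(4),"hy",(q[:,:2]@hy).min().round(4),(q[:,:2]@hy).max().round(4))
# rod
q=P[85:120,213:225].reshape(-1,3);q=q[q[:,2]>.03];print("rod hx",np.median(q[:,:2]@hx),q[:,2].max())
v=cv2.fitLine(q[:,:2].astype(np.float32),cv2.DIST_HUBER,0,.01,.01).ravel();print(v)
# two-view: ray intersection of tab centre (wrist) with scene
def ray(n,u,v,c):
    f=192/np.tan(np.radians(c["fovy"]/2));V=np.array(c["view"]);R=V[:3,:3]
    return -R.T@V[:3,3],R.T@np.array([(u-c["cx"])/f,-(v-c["cy"])/f,-1])
def tri(*a):
    A=np.zeros((3,3));b=np.zeros(3)
    for o,d in a:
        d=d/np.linalg.norm(d);M=np.eye(3)-np.outer(d,d);A+=M;b+=M@o
    x=np.linalg.solve(A,b);return x,[np.linalg.norm((np.eye(3)-np.outer(d,d)/(d@d))@(x-o)).round(4) for o,d in a]
cs,cw,cd=[optics.camera_params(k) for k in("scene","wrist","side")]
# pixel of the tab top middle from masks: top 4 mm band in each cloud
rs=[]
for n,c,P_ in(("scene",cs,np.load("scenec.npz")["P"]),("side",cd,np.load("sidec.npz")["P"]),("wrist",cw,P)):
    m=(P_[...,0]>.55)&(P_[...,0]<.61)&(P_[...,1]>-.05)&(P_[...,1]<.02)&(P_[...,2]>.06)&(P_[...,2]<.1)
    vv,uu=np.nonzero(m); i=np.argsort(vv) ; print(n,uu.min(),uu.max(),vv.min(),vv.max()); 
    zmax=P_[m][:,2].max(); k=P_[m][:,2]>zmax-.006; rs.append(ray(n,uu[k].mean(),vv[k].mean(),c)); print(P_[m][k].mean(0))
print(tri(*rs),tri(rs[0],rs[2]),tri(rs[1],rs[2]))
E
```

```text
desk -0.00018533153903933824
tablet ((595.9771118164062, 82.29999542236328), (163.95895385742188, 124.01549530029297), 10.59830093383789) 0.04484244159165251 [[504. 128.]
 [527.   6.]
 [688.  36.]
 [665. 158.]]
1052 [0.457 0.036 0.058] [0.501 0.076 0.137] [0.4811 0.0552 0.0849]
   ((480.0397033691406, 50.692440032958984), (19.224000930786133, 8.07886791229248), 12.174631118774414) hx 0.4712 0.4904 hy -0.0475 -0.0392
   ((480.0397033691406, 50.692440032958984), (19.224000930786133, 8.07886791229248), 12.174631118774414) hx 0.4712 0.4904 hy -0.0475 -0.0392
290 [ 0.561 -0.026  0.059] [ 0.595 -0.01   0.087] [ 0.5775 -0.0178  0.0836]
   ((578.0967407226562, -18.461570739746094), (33.483028411865234, 11.220959663391113), 11.217907905578613) hx 0.5468 0.5803 hy -0.1359 -0.1246
   ((578.0286865234375, -18.189762115478516), (33.48149490356445, 11.92006778717041), 10.709547996520996) hx 0.5468 0.5803 hy -0.1359 -0.1239
rod hx 0.48063578329975265 0.44307958058121627
[ 0.17603065 -0.98438466  0.48979276  0.00104875]
scene 258 268 179 191
[ 0.57873705 -0.01570263  0.08511964]
side 265 277 198 208
[ 0.57856343 -0.02427244  0.08245442]
wrist 268 295 127 137
[ 0.57797279 -0.01819716  0.08489591]
(array([ 0.5796917 , -0.01854963,  0.0808891 ]), [np.float64(0.0022), np.float64(0.0009), np.float64(0.0016)]) (array([ 0.57882214, -0.01769147,  0.08389284]), [np.float64(0.0016), np.float64(0.0016)]) (array([ 0.57880873, -0.01927703,  0.08023682]), [np.float64(0.0005), np.float64(0.0005)])
```

In the tool's units: 0.026 m is 1.3, 0.235 m is 11.75.

Request:
jog_arm --pt "0 1.3 3 0 0 0 0" --pt "0 1.3 6 0 0 0 0" --pt "0 1.3 9 0 0 0 0" --pt "0 1.3 11 0 0 0 0" --pt "0 1.3 11.75 0 0 0 0" --pt "0 1.3 11.75 0 0 0 0"

```text
time_s: 2.4
eef_pos: [0.5853, -0.057, 0.0662]
eef_rot: [-0.0, 0.635, 0.772, -0.0]
wrist_force: [-0.4, 1.1, -0.3]
opening: -0.0
grasp_force: 0.0
```

Request:
jog_arm --pt "0.3 0 0 0 0 0 0" --pt "0.6 0 0 0 0 0 0" --pt "0.8 0 0 0 0 0 0" --pt "0.8 0 0 0 0 0 0"

```text
time_s: 2.9
eef_pos: [0.5829, -0.0398, 0.0668]
eef_rot: [0.0, 0.634, 0.773, 0.0]
wrist_force: [0.5, -0.3, -0.1]
opening: 0.0
grasp_force: 0.0
```

In the tool's units: 0.018 m is 0.9, 0.015 m is 0.75.

Request:
jog_arm --pt "0.15 0 0 0 0 0 0" --pt "0.3 0 0 0 0 0 0" --pt "0.45 0 0 0 0 0 0" --pt "0.6 0 0 0 0 0 0" --pt "0.75 0 0 0 0 0 0" --pt "0.9 0 0 0 0 0 0"

```text
time_s: 3.65
eef_pos: [0.5798, -0.0247, 0.0664]
eef_rot: [0.001, 0.635, 0.773, -0.001]
wrist_force: [2.0, -8.4, -2.5]
opening: -0.001
grasp_force: 4.1
```

Request:
jog_arm --pt "0.15 0 0 0 0 0 0" --pt "0.3 0 0 0 0 0 0" --pt "0.45 0 0 0 0 0 0" --pt "0.6 0 0 0 0 0 0" --pt "0.6 0 0 0 0 0 0"

```text
time_s: 4.28
eef_pos: [0.5776, -0.0125, 0.0664]
eef_rot: [0.001, 0.635, 0.773, -0.0]
wrist_force: [2.9, -6.3, -1.9]
opening: 0.002
grasp_force: 3.2
```

Request:
jog_arm --pt "0.125 0 0 0 0 0 0" --pt "0.25 0 0 0 0 0 0" --pt "0.375 0 0 0 0 0 0" --pt "0.5 0 0 0 0 0 0" --pt "0.5 0 0 0 0 0 0"

```text
time_s: 4.9
eef_pos: [0.5759, -0.0033, 0.0664]
eef_rot: [0.002, 0.635, 0.773, -0.001]
wrist_force: [2.8, -8.6, -2.8]
opening: 0.005
grasp_force: 4.4
```

Request:
jog_arm --pt "0.1 0 0 0 0 0 0" --pt "0.2 0 0 0 0 0 0" --pt "0.3 0 0 0 0 0 0" --pt "0.3 0 0 0 0 0 0"

```text
time_s: 5.4
eef_pos: [0.5749, 0.0025, 0.0664]
eef_rot: [0.002, 0.635, 0.773, -0.001]
wrist_force: [3.8, -9.1, -4.1]
opening: 0.005
grasp_force: 4.5
```

Request:
jog_arm --pt "0.05 0 0 0 0 0 0" --pt "0.1 0 0 0 0 0 0" --pt "0.15 0 0 0 0 0 0" --pt "0.15 0 0 0 0 0 0"

```text
time_s: 5.9
eef_pos: [0.5745, 0.0046, 0.0664]
eef_rot: [0.003, 0.635, 0.773, -0.001]
wrist_force: [4.1, -11.5, -4.8]
opening: 0.002
grasp_force: 6.2
```

Request:
jog_arm --pt "0.05 0 0 0 0 0 0" --pt "0.1 0 0 0 0 0 0" --pt "0.1 0 0 0 0 0 0"

```text
time_s: 6.28
eef_pos: [0.5744, 0.0055, 0.0665]
eef_rot: [0.003, 0.635, 0.773, -0.001]
wrist_force: [4.4, -15.7, -5.9]
opening: -0.001
grasp_force: 8.4
```

Request:
jog_arm --pt "0 0 0 0 0 0 0" --pt "0 0 0 0 0 0 0" --pt "0 0 0 0 0 0 0"

```text
time_s: 6.65
eef_pos: [0.5744, 0.0055, 0.0665]
eef_rot: [0.003, 0.635, 0.773, -0.001]
wrist_force: [3.2, -16.3, -6.3]
opening: 0.001
grasp_force: 8.4
```

```bash
python3 - <<'E'
from h import *
p,d=optics.camera("scene");x,y,w,h=150,170,160,120
cv2.imwrite("pics/s2.png",cv2.resize(p[y:y+h,x:x+w],None,fx=5,fy=5,interpolation=cv2.INTER_CUBIC))
P=cloud("scene",d);T=max(comps(P,.036,.05),key=len);A=T[:,:2].astype(np.float32)*1000;print(cv2.minAreaRect(A))
E
```

```text
((583.9596557617188, 160.39291381835938), (167.64260864257812, 271.0098876953125), 10.747902870178223)
```

View pics/s2.png

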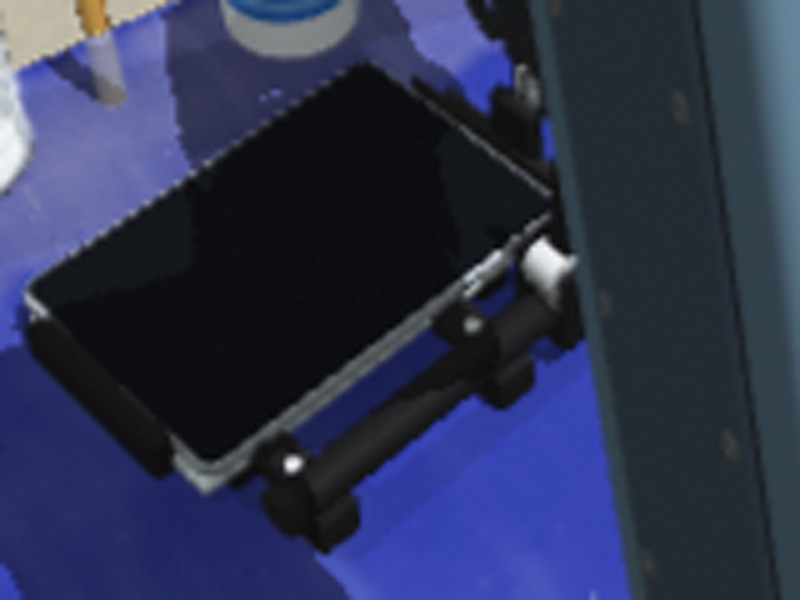

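The tablet's far edge lies against the fixed jaw (25–170, 320–470) and the sliding jaw is up at its near edge; it is gripped with about 16 N push. I now back off and go behind the lever.

Request:
jog_arm --pt "-0.5 0 0 0 0 0 0" --pt "-1 0 0 0 0 0 0" --pt "-1 0 -3 0 0 0 0" --pt "-1 0 -6 0 0 0 0" --pt "-1 0 -7.5 0 0 0 0" --pt "-1 -2.5 -7.5 0 0 0 0" --pt "-1 -4.2 -7.5 0 0 0 0" --pt "-1 -4.2 -7.5 0 0 0 0" --pt "-1 -4.2 -7.5 0 0 0 0"

```text
time_s: 7.82
eef_pos: [0.495, -0.0264, 0.2167]
eef_rot: [0.001, 0.635, 0.773, 0.0]
wrist_force: [-0.6, -0.1, 0.5]
opening: 0.003
grasp_force: 0.0
```

```bash
python3 - <<'E'
from h import *
o=get_obs();c=optics.camera_params("wrist");p,d=optics.camera("wrist");P=cloud("wrist",d,c)
hy=np.array([-.194,.981]);hx=np.array([.981,.194])
e=o["eef_pos"];print("tcp h",e[:2]@hx,e[:2]@hy,e[2])
for Q in comps(P,.058,.15):
    q=Q[Q[:,2]>Q[:,2].max()-.012];print(len(Q),Q.mean(0).round(3),"top hx",(q[:,:2]@hx).min().round(4),(q[:,:2]@hx).max().round(4),"hy",(q[:,:2]@hy).min().round(4),(q[:,:2]@hy).max().round(4),q[:,2].max())
cv2.imwrite("pics/w3.png",p)
E
```

```text
tcp h 0.48044632180089913 -0.12188535706445712 0.21673968907857774
1484 [0.479 0.057 0.087] top hx 0.4709 0.4898 hy -0.0472 -0.0381 0.13731310391735388
548 [0.568 0.022 0.082] top hx 0.547 0.5802 hy -0.096 -0.0835 0.0876218037387789
```

View pics/w3.png

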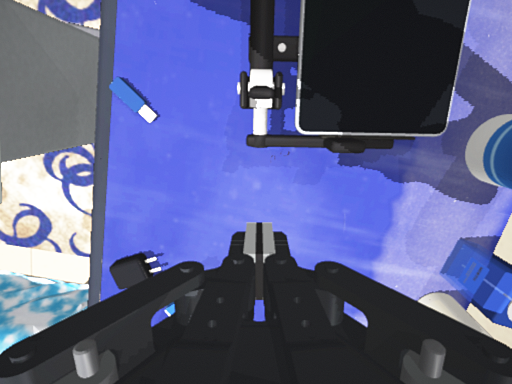

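In the tool's units: 0.056 m is 2.8, 0.045 m is 2.25.

Request:
jog_arm --pt "1.5 0 2.5 0 0 0 0" --pt "2.25 0 4.75 0 0 0 0" --pt "2.8 0 4.75 0 0 0 0" --pt "2.8 0 4.75 0 0 0 0"

```text
time_s: 8.38
eef_pos: [0.4847, 0.029, 0.1226]
eef_rot: [0.001, 0.634, 0.773, 0.0]
wrist_force: [0.7, 0.8, 0.5]
opening: 0.002
grasp_force: 0.0
```

Request:
jog_arm --pt "0.3 0 0 0 0 0 0" --pt "0.6 0 0 0 0 0 0" --pt "0.9 0 0 0 0 0 0" --pt "1.1 0 0 0 0 0 0"

```text
time_s: 8.88
eef_pos: [0.4806, 0.0496, 0.1227]
eef_rot: [0.002, 0.635, 0.773, 0.001]
wrist_force: [2.9, -5.9, 5.3]
opening: -0.001
grasp_force: 3.3
```

In the tool's units: 0.02 m is 1, 0.015 m is 0.75.

Request:
jog_arm --pt "0.25 0 0 0 0 0 0" --pt "0.5 0 0.05 0 0 0 0" --pt "0.75 0 0.075 0 0 0 0" --pt "1 0 0.15 0 0 0 0" --pt "1 0 0.15 0 0 0 0"

```text
time_s: 9.5
eef_pos: [0.477, 0.0686, 0.1192]
eef_rot: [0.003, 0.634, 0.773, 0.0]
wrist_force: [5.3, -8.5, 0.9]
opening: -0.0
grasp_force: 3.9
```

In the tool's units: 0.018 m is 0.9, 0.014 m is 0.7.

Request:
jog_arm --pt "0.25 0 0.05 0 0 0 0" --pt "0.5 0 0.15 0 0 0 0" --pt "0.7 0 0.25 0 0 0 0" --pt "0.9 0 0.375 0 0 0 0" --pt "0.9 0 0.375 0 0 0 0"

```text
time_s: 10.12
eef_pos: [0.4729, 0.086, 0.1115]
eef_rot: [0.002, 0.634, 0.773, -0.0]
wrist_force: [2.3, -8.7, 1.4]
opening: 0.001
grasp_force: 4.1
```

Request:
jog_arm --pt "0.2 0 0.15 0 0 0 0" --pt "0.4 0 0.35 0 0 0 0" --pt "0.5 0 0.5 0 0 0 0" --pt "0.5 0 0.5 0 0 0 0"

```text
time_s: 10.62
eef_pos: [0.4709, 0.0964, 0.1016]
eef_rot: [0.002, 0.635, 0.773, 0.0]
wrist_force: [2.4, -7.5, 4.0]
opening: -0.001
grasp_force: 3.1
```

In the tool's units: 0.012 m is 0.6, 0.009 m is 0.45.

Request:
jog_arm --pt "0.15 0 0.2 0 0 0 0" --pt "0.3 0 0.4 0 0 0 0" --pt "0.4 0 0.6 0 0 0 0" --pt "0.45 0 0.75 0 0 0 0" --pt "0.45 0 0.75 0 0 0 0"

```text
time_s: 11.25
eef_pos: [0.4679, 0.1065, 0.0857]
eef_rot: [-0.0, 0.635, 0.773, 0.0]
wrist_force: [1.2, 0.1, 2.1]
opening: 0.0
grasp_force: 1.0
```

Request:
jog_arm --pt "0.05 0 0.15 0 0 0 0" --pt "0.1 0 0.25 0 0 0 0" --pt "0.1 0 0.3 0 0 0 0"

```text
time_s: 11.62
eef_pos: [0.4672, 0.1084, 0.0796]
eef_rot: [-0.001, 0.634, 0.773, -0.0]
wrist_force: [-1.3, 0.3, 7.6]
opening: 0.001
grasp_force: 3.8
```

In the tool's units: 0.0015 m is 0.075, 0.001 m is 0.05.

Request:
jog_arm --pt "0 0 0.05 0 0 0 0" --pt "0 0 0.075 0 0 0 0" --pt "0 0 0.075 0 0 0 0"

```text
time_s: 12.0
eef_pos: [0.4673, 0.1085, 0.0793]
eef_rot: [-0.001, 0.634, 0.773, -0.0]
wrist_force: [-4.3, -0.3, 14.2]
opening: 0.002
grasp_force: 7.2
```

In the tool's units: 0.0005 m is 0.025.

Request:
jog_arm --pt "0 0 0.025 0 0 0 0" --pt "0 0 0.025 0 0 0 0" --pt "0 0 0.025 0 0 0 0"

```text
time_s: 12.38
eef_pos: [0.4674, 0.1085, 0.0791]
eef_rot: [-0.0, 0.634, 0.773, -0.0]
wrist_force: [-6.4, 0.1, 17.7]
opening: 0.005
grasp_force: 9.0
```

Request:
jog_arm --pt "0 0 -1.5 0 0 0 0" --pt "0 0 -4 0 0 0 0" --pt "-2.5 0 -6 0 0 0 0" --pt "-5 0 -7 0 0 0 0" --pt "-7 0 -7 0 0 0 0" --pt "-7 0 -7 0 0 0 0" --pt "-7 0 -7 0 0 0 0"

```text
time_s: 13.25
eef_pos: [0.494, -0.0286, 0.2169]
eef_rot: [-0.001, 0.635, 0.773, -0.0]
wrist_force: [0.4, 0.6, -0.8]
opening: -0.0
grasp_force: 0.0
```

```bash
python3 - <<'E'
from h import *
o=get_obs();c=optics.camera_params("wrist");p,d=optics.camera("wrist");P=cloud("wrist",d,c)
hy=np.array([-.194,.981]);hx=np.array([.981,.194])
for Q in comps(P,.058,.15): print(len(Q),Q.mean(0).round(3),"hx",(Q[:,:2]@hx).min().round(4),(Q[:,:2]@hx).max().round(4),"hy",(Q[:,:2]@hy).min().round(4),(Q[:,:2]@hy).max().round(4),"z",Q[:,2].max())
q=[Q for Q in comps(P,.058,.15) if Q[:,0].mean()<.52]
for Q in q:
    y=Q[:,:2]@hy; x=Q[:,:2]@hx
    for a in np.arange(-.02,.045,.008):
        m=(abs(y-a)<.003)&(abs(x-.481)<.006); print(a.round(3),np.median(Q[m,2]).round(4) if m.any() else None)
T=max(comps(P,.036,.05),key=len);print(cv2.minAreaRect(T[:,:2].astype(np.float32)*1000))
cv2.imwrite("pics/w4.png",p)
E
```

```text
2463 [0.475 0.077 0.076] hx 0.4585 0.5022 hy -0.0552 0.0289 z 0.0805473144525686
551 [0.568 0.022 0.081] hx 0.5472 0.5813 hy -0.0969 -0.0836 z 0.08758789941282276
-0.02 0.0754
-0.012 0.0759
-0.004 0.0765
0.004 0.0772
0.012 0.0772
0.02 0.0787
0.028 0.0786
0.036 None
0.044 None
((568.30078125, 87.01429748535156), (218.93270874023438, 141.39215087890625), 10.795024871826172)
```

View pics/w4.png

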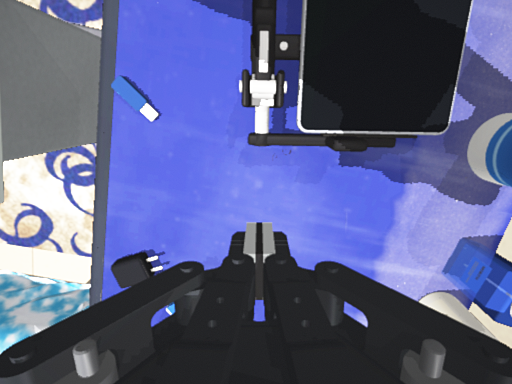

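The lever now lies flat over the tube (263, 30–75) with a slope of about 0.07 rad, which matches the closed stop at 0.08. The tablet is still gripped at row 133, and the arm is clear.

```bash
python3 -c "
from bench import workorder
print(workorder.hand_in())"
```

```text
the job is handed in; nothing more can be done
None
```

I slid the jaw up until it gripped the tablet (about 16 N push on the tab), then pressed the lever over centre to its stop (peak reading about 19 N), backed the arm clear and handed the job in. The hand-in printed no verdict.

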